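# Twist-and-hold lamp test: bayonet cap in the cue-lamp socket

### The job

Take the white lamp cap with the bar grip and put it into the cue-lamp socket, its lugs down through the two slots until the flange sits flush on the turret. Then twist it clockwise against its return spring until the bar points at the small round studs, the test position half-way to the lock, never as far as the lock click, and finish while still gripping it and holding it there; leave the other things on the desk where they are.

Things in the scene. Friction and masses are not known exactly. Their poses are not given: they have to be found in the camera images.
- cap: Loose white plastic lamp cap, about 120 g, standing on its nose. Origin: centre of its underside, z up. Round nose, radius 18 mm at z 0 to 24 at z 7; skirt radius 24 to z 20; two lugs at its +x and -x, 8 mm wide, z 7 to 12, out to radius 30; flange radius 34, z 20 to 26; bar grip along x, 60 long, 14 wide, z 26 to 58 mm. Same after half a revolution.
- socket: Fixed lamp socket: black plinth 130 x 130 x 16 mm, on it a round grey metal turret, radius 50 mm, top at z 40 mm. Origin: centre of its underside, z up; the two entry slots lie along its +x and -x, each with a thin dark radial rib on the rim. With the cap home its flange rests on the turret's top: cap origin at z 20 mm in this frame, bar top at 78 mm.
- socket_mouth (a point): Centre of the socket's mouth, on the axis at the turret's top (40 mm above the table); axes as the socket's. Bore radius 26 mm, clear down to 16 mm above the table; entry slots 16 mm wide, out to radius 32 mm, through a collar 6 mm thick. Below it the lugs can turn only clockwise seen from above.
- contact_ring (a joint): Hidden spring-return ring in the socket, 0 at rest. The cap's lugs meet it after about 0.15 rad of twist and turn it along (value grows, clockwise, to 1.3 rad). Its spring pushes back with about 0.03 N m at first and 0.06 N m at the test mark, so a released cap springs back.
- test_mark (a point): Foot of one of two opposite round dark steel studs (8 mm diameter, 4 mm tall) on the turret's top rim, 42.5 mm from the axis, 0.70 rad (40 degrees) clockwise seen from above from the socket's x axis: half-way to the lock. Its x axis points radially outward; in the test position the cap's bar lies along it.
- lock_mark (a point): Foot of one of two opposite square dark steel blocks (11 mm) on the rim, 42.5 mm from the axis, 1.40 rad (80 degrees) clockwise from the socket's x axis; its x axis points radially outward. From about 0.85 rad of twist the lugs climb spring balls and past about 1.1 rad they click over into the lock: the bar must not get there.
- blank_cover: Bystander: loose white round blank cover, radius 38 mm, 45 mm tall with a round knob of 26 mm diameter on top; no bar, no lugs. Origin: centre of its underside.
- mug: Bystander: loose white mug, radius 40 mm, 92 mm tall, behind the caps. Origin: centre of its underside.
- tape_roll: Bystander: loose roll of paper tape lying flat, radius 38 mm, 19 mm tall. Origin: centre of its underside.
- jar: Bystander: loose glass jar with steel cap, radius 28 mm, 85 mm tall. Origin: centre of its underside.
- screwdriver: Bystander: loose screwdriver with black handle lying on the table left of the caps, about 0.2 m long along its x axis. Origin: under its middle part.
Not all that is in view belongs to the job. What is shaped like the cap but black or blue is not meant.

How it is judged (in metres and radians):
On the way, in this order (a step that is already met when the one before it is completed fails the run):
1. the cap is lifted clear of the desk in the gripper (height (world z) of cap above 0.045 m and contact force between cap and the fingers above 1 N), for 0.1 s.
2. the cap sits home in the socket, lugs in the slots, not yet twisted to the test mark (z of cap in the frame of socket below 0.0225 m and horizontal distance between cap and socket below 0.004 m and angle between cap's own z axis and vertical below 0.07 rad and angle between the x axis of cap and the x axis of socket, either way round below 0.25 rad), for 0.1 s.
At the end, for the whole second after the job is handed in: The cap sits in the socket (flange within 2.5 mm of flush, within 4 mm of the axis, tilted under 4 degrees), its bar within 0.15 rad (8.6 degrees) of the line through the round studs, at rest and still gripped by the fingers (over 1.5 N); no bystander has moved 30 mm (z of cap in the frame of socket below 0.0225 m and horizontal distance between cap and socket below 0.004 m and angle between cap's own z axis and vertical below 0.07 rad and angle between the x axis of cap and the x axis of test_mark, either way round below 0.15 rad and contact force between cap and the fingers above 1.5 N and angular speed of cap below 0.15 rad/s and linear speed of cap below 0.02 m/s and distance of each of blank_cover, mug, tape_roll, jar, screwdriver from where it was at the start of the episode below 0.03 m); the arm keeps its last pose, push and grip.
It fails at once if the cap is twisted into the lock (z of cap in the frame of socket below 0.029 m and horizontal distance between cap and socket below 0.01 m and angle between the x axis of cap and the x axis of lock_mark, either way round below 0.3 rad).
It fails at once if a bystander is knocked about (distance of any of blank_cover, mug, tape_roll, jar, screwdriver from where it was at the start of the episode above 0.04 m).
It also fails if it takes over 42 s, if anything falls off the work surface, if the arm or the gripper's body presses on something with over 40 N, if the wrist force passes 120 N, or if a joint passes its speed limit or range.

### The arm

A 6-joint arm with a two-finger parallel gripper is mounted at the origin on the work surface. World frame = base frame: x ahead of the robot, y to its left, z up, the work surface at z = 0. Lengths are in mm, angles in rad, forces in N, time in s.
With the tool pointing down it reaches from about 350 to 775 mm from the base axis. Payload 7.3 kg.
Tool frame: the origin (TCP) lies between the finger pads; the fingertips stand 8 mm ahead of it and the grasp point (between the pads) lies 11 mm behind it; y points along the fingers, z is the direction in which the jaws open and shut, and the axes are right-handed (so a half turn about y gives the same grasp; the last joint's range is limited). The gripper opens to 92 mm and grips with 3 to 60 N. Pads are 19 mm wide; open, the fingers measure 130 mm over their backs; the gripper's body (75 mm by 190 mm) begins 47 mm behind the grasp point.
Start: joints at [-1.281, 0.342, 1.524, -0, 1.275, -0.146], TCP at [221.645, -475.939, 234.741] pointing down, gripper open.
Joint ranges: [-2.53, 2.53], [-0.77, 2.02], [0.04, 2.7], [-1, 4.14], [0.28, 2.66], [-3.11, 3.11]. Speed limits (rad/s): [2.57, 2.57, 3.14, 3.14, 3.14, 3.14].

### API

Orientations are given as [roll, pitch, yaw] about the fixed x, y, z axes, in that order (R = Rz(yaw) Ry(pitch) Rx(roll)).
In Python, from plant import bot, vision, job gives the robot as it stands. The module is installed in compiled form; this text tells all that it offers.
- The arm moves only by the tool arm_command, never from a script. Its argument "deltas" is a list of rows, each a list of 4 numbers: the shift along the tool's x, y, z in m, then the turn about the tool's y in degrees. In form: [[x, y, z, twist], ...]. A call has 1 to 5 rows; each row shifts and turns the commanded pose from where the row before left it, along the tool's axes as they then stand; what a row does not reach is not made up. A row lasts 1/10 s, in which the tool goes at most 50 mm and 8.59 degrees, less where a joint would pass 70% of its speed; a pose out of reach is approached as far as the arm can. A call is refused whole if a number of a shift passes 0.05 or a number of a turn 8.59, either way. A call with a gripper value outside its range is refused whole. "claw" is the closure in counts, from 0 (fully open) to 255 (shut), set as the call begins (left out, the last holds). The fingers move at their own pace and stop on an object; the grip force is fixed at half the most. Time passes only in rows, so rows that do not move let the fingers close. It gives the time, the measured TCP pose, the force and the opening at its end, in the units of the state.
- bot.get_obs(): the state, without advancing time (a new reading comes with each control period).
- vision.capture(name): name is "scene" or "top"; returns a dict with "img" (480x640x3 uint8, red, green, blue), "camera_matrix" (3x3 intrinsics, pixels), "world_to_cam" (4x4, takes a point from world to camera coordinates). Camera axes: x right, y down, z forward; pixel columns grow to the right and rows downward; lengths in mm; the calibration is good to about 2 mm. A picture is of the moment at which its call begins. There is no depth.
- job.close_job(): hands the job in, once; it reports no verdict.
Trained networks look in a picture, given as the dict that the camera call returned (one of the last four; its "shot" number tells which), for a name from the list of things; names that differ only in an ending like _2 or _b are one class to them, and where a whole thing is asked for, a point or a joint stands for the part that bears it (a point fixed in the world has none). Each returns a list of dicts, best first, with "confidence" (0 to 1); they miss things now and then, are a little off and sometimes report something else, mostly with a low value. They report only what shows in the picture. A call takes as long as a camera call. They do not tell look-alikes from the thing itself.
- vision.find_in(picture, name): "xyz" ([x, y, z] in mm, in the coordinates of the camera as it stood for that picture, good to about 4 mm: the middle of the surface that is visible of it).
- vision.regions_of(picture, name): "mask" (480x640 bool, what is visible of it).
The state is a dict: "time": time; "joint_positions": joint angles; "dq": joint speeds; "tau": joint torques, N m; "tool_pos": TCP position; "tcp_rot": TCP orientation; "contact_force": force on the tool from outside, world axes, zero at the start; "moment": the same for the moment, N m; "grip_width": finger opening in mm.
Only numpy, scipy, OpenCV 4.12 (cv2) and the standard library are available. Lean on these libraries where they do the work, as an engineer would, in place of code of your own. Each camera call takes 0.05 s, during which the arm holds its last target. There are 200 camera calls.

## Working session

There is one attempt and no reset: what is moved stays moved. The work goes in short steps, Python scripts to look and compute and a tool call to move; the robot and the scene stay as the last step left them, time stands still between calls to the robot, and variables do not carry over. Pictures are saved under pics/ and viewed, about 8 in all and at most 12, crops included, and the job is handed in when it is done.

Besides the shell and the picture viewer there is one more tool, called after ">>>" as name([rows], argument=value, ...), one row to a line, values as JSON. arm_command: Moves the arm, as the interface text tells. Its arguments: {"type":"object","properties":{"deltas":{"type":"array","items":{"type":"array","items":{"type":"number"}}},"claw":{"type":"number"}},"required":["deltas"]}

```bash
mkdir -p pics
cat > h.py <<'E'
from plant import bot, vision, job
import numpy as np, cv2
def cap(n):
    return vision.capture(n)
def ray(p,u,v,z):
    """world point on plane z under pixel"""
    K=p["camera_matrix"];T=np.array(p["world_to_cam"]);R=T[:3,:3];t=T[:3,3]
    c=-R.T@t; d=R.T@np.linalg.inv(K)@np.array([u,v,1.])
    return c+d*(z-c[2])/d[2]
def proj(p,X):
    T=np.array(p["world_to_cam"]);c=(T[:3,:3]@np.array(X).T).T+T[:3,3]
    q=(np.array(p["camera_matrix"])@c.T).T
    return q[:,:2]/q[:,2:]
def toworld(p,x):
    T=np.array(p["world_to_cam"]);return T[:3,:3].T@(np.array(x)-T[:3,3])
def save(img,n): cv2.imwrite("pics/"+n,cv2.cvtColor(np.ascontiguousarray(img),cv2.COLOR_RGB2BGR))
E
python3 - <<'E'
from h import *
np.set_printoptions(precision=1,suppress=True)
o=bot.get_obs(); print(o)
for n in("top","scene"):
    p=cap(n); save(p["img"],n+"0.png")
    for k in("cap","socket","blank_cover","mug"):
        for r in vision.find_in(p,k)[:4]:
            w=toworld(p,r["xyz"]); print(n,k,r["confidence"],w,proj(p,[w]))
    T=np.array(p["world_to_cam"]);print(-T[:3,:3].T@T[:3,3])
E
```

```text
{'time': 0.0, 'joint_positions': array([-1.3,  0.3,  1.5,  0. ,  1.3, -0.1]), 'dq': array([ 0.,  0.,  0., -0., -0., -0.]), 'tau': array([  0. , -43.1, -24.4,   0.1,   0.1,  -0. ]), 'tool_pos': array([ 221.5, -475.5,  234. ]), 'tcp_rot': array([-1.6,  0. , -2.7]), 'contact_force': array([-0.2, -0.3, -0.4]), 'moment': array([0., 0., 0.]), 'grip_width': 91.87895977259267}
top cap 0.85 [499.   89.3  25.1] [[306.7 272.6]]
top cap 0.85 [346.4  35.3  20. ] [[332.5 351.4]]
top cap 0.59 [463.  -24.9  25.7] [[364. 292.]]
top socket 0.62 [ 592.3 -198.2   12.2] [[448.2 230.4]]
top socket 0.33 [531.4 389.2  22.7] [[156.2 253.2]]
top blank_cover 0.82 [492.5 240.3  24.8] [[230.3 274.3]]
top mug 0.75 [704.9 173.1  37.2] [[267.4 169.1]]
[438.9  86.9 997.3]
scene cap 0.71 [353.9  39.4  24.8] [[347.  189.8]]
scene cap 0.59 [472.8 -22.   27.1] [[289.9 215.1]]
scene socket 0.6 [ 603.6 -192.6   17.7] [[181.9 225.1]]
scene blank_cover 0.66 [504.5 251.4  24.2] [[404.9 292.2]]
scene mug 0.7 [690.6 173.   47.2] [[314.2 344.4]]
[1056.9  397.2  974.1]
```

View pics/top0.png

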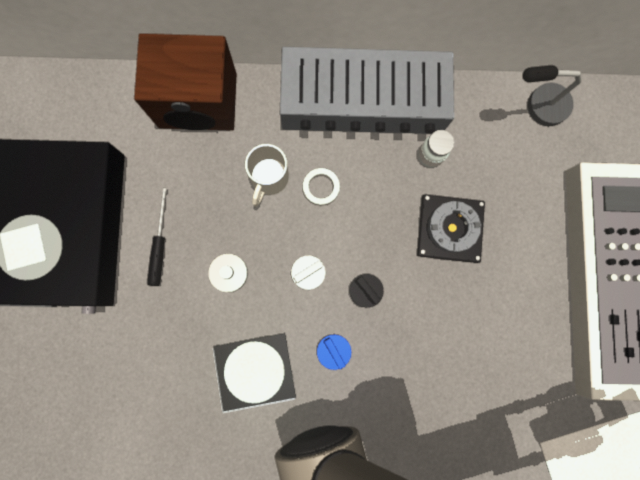

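View pics/scene0.png

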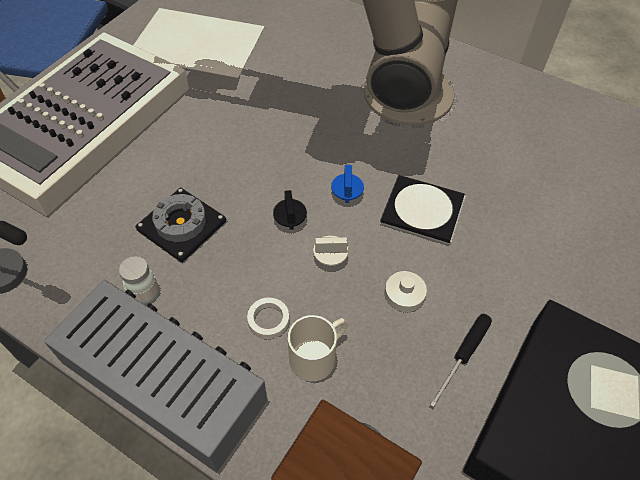

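Top picture: the white cap with a bar is at (308,272). It could be confused with the black cap (366,290), the blue cap (334,351), the blank cover (228,273, round knob) and the white disc (254,372). The socket is at (451,228). I choose (308,272), which is (331,250) in the scene picture, and check it in a close crop.

Run:
```python
from h import *
t=cap("top");s=cap("scene")
def cr(p,u,v,h=40): return cv2.resize(p["img"][v-h:v+h,u-h:u+h],(300,300),interpolation=cv2.INTER_CUBIC)
save(np.vstack([np.hstack([cr(t,308,272),cr(t,451,228)]),np.hstack([cr(s,331,250),cr(s,181,222)])]),"crop.png")
np.savez("cal.npz",tK=t["camera_matrix"],tT=t["world_to_cam"],sK=s["camera_matrix"],sT=s["world_to_cam"],ti=t["img"],si=s["img"])
```

```text
(no output)
```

View pics/crop.png

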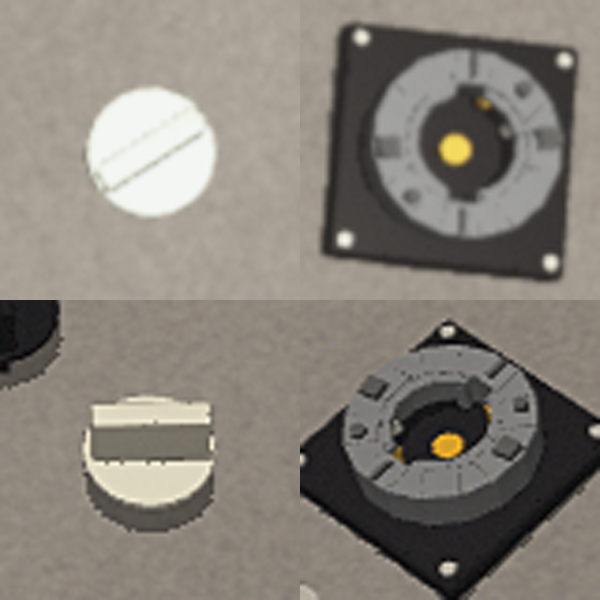

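```bash
cat > fit.py <<'E'
from h import *
from scipy.optimize import least_squares
np.set_printoptions(precision=3,suppress=True)
d=np.load("cal.npz")
t=dict(camera_matrix=d["tK"],world_to_cam=d["tT"]);s=dict(camera_matrix=d["sK"],world_to_cam=d["sT"])
def px(c,u,v): return np.array([[u-40+(x+.5)/3.75-.5,v-40+(y+.5)/3.75-.5] for x,y in c])
def fit(loc,obs,x0):
    def f(q,cams=("t","s")):
        c,sn=np.cos(q[2]),np.sin(q[2]); out=[]
        for k,(p,L,o) in obs.items():
            if k in cams:
                W=np.c_[q[0]+c*L[:,0]-sn*L[:,1],q[1]+sn*L[:,0]+c*L[:,1],L[:,2]]
                out.append((proj(p,W)-o).ravel())
        return np.concatenate(out)
    for cams in(("t",),("s",),("t","s")):
        r=least_squares(lambda q:f(q,cams),x0,x_scale=[10,10,.1]); print(cams,r.x,"rms px",np.sqrt(np.mean(r.fun**2)))
    return r.x
def pol(a,r,z): return [r*np.cos(a),r*np.sin(a),z]
pi=np.pi
if __name__=="__main__":
    L=np.array([pol(-.7,42.5,43),pol(pi-.7,42.5,43),pol(-1.4,42.5,43),pol(pi-1.4,42.5,43),pol(0,42,41),pol(pi,42,41)])
    ot=px([(223,90),(112,196),(247,138),(87,146),(173,63),(162,221)],451,228)
    os_=px([(58,130),(220,104),(73,88),(208,147),(83,170),(198,70)],181,222)
    # scene view from the far side: +x rib is the near one
    print("socket",fit(L,{"t":(t,L,ot),"s":(s,L,os_)},[570,-190,-.08]))
    C=np.array([[30,7,58],[30,-7,58],[-30,7,58],[-30,-7,58]])
    for n,c in(("top circ",(151,152)),):
        print(n,ray(t,*px([c],308,272)[0],26))
    for c in[(92,404),(210,404),(92,425),(210,425)]: print("s",ray(s,*px([(c[0],c[1]-300)],331,250)[0],58))
    for c in[(108,190),(203,133),(100,165),(190,112)]: print("t",ray(t,*px([c],308,272)[0],58))
E
python3 fit.py
```

```text
('t',) [ 597.808 -203.796   -0.095] rms px 0.2902780559456186
('s',) [ 596.594 -202.65    -0.089] rms px 0.1948531135635798
('t', 's') [ 597.153 -203.199   -0.092] rms px 0.38815282674480134
socket [ 597.153 -203.199   -0.092]
top circ [499.936  86.992  26.   ]
s [509.92   60.507  58.   ]
s [478.082 110.104  58.   ]
s [520.671  67.315  58.   ]
s [489.039 116.592  58.   ]
t [478.092 108.469  58.   ]
t [508.227  60.564  58.   ]
t [490.735 112.878  58.   ]
t [518.872  67.442  58.   ]
```

Candidate confirmed: it is white with a bar, at about (499.3, 87.8) with yaw −1.005. The socket is at (597.2, −203.2) with yaw −0.092. Next is a planner that only prints rows.

```bash
cat > plan.py <<'E'
import sys
from plant import bot
import numpy as np
np.set_printoptions(precision=3,suppress=True)
from scipy.spatial.transform import Rotation as R
X,Y,Z,yaw,n=map(float,sys.argv[1:6]); n=int(n)
o=bot.get_obs(); p=np.array(o["tool_pos"]); M=R.from_euler("xyz",o["tcp_rot"]).as_matrix()
print("t",o["time"],"pos",p,"rot",np.array(o["tcp_rot"]),"q",np.array(o["joint_positions"]),"w",o["grip_width"],"F",o["contact_force"])
y0=o["tcp_rot"][2]; d=np.array([X,Y,Z])-p; dy=yaw-y0
print("err",d,"dyaw",dy)
for i in range(n):
    M=R.from_euler("z",y0+dy*i/n).as_matrix()@R.from_euler("x",-np.pi/2).as_matrix()
    s=M.T@(d/n)/1000; print([*np.round(s,4).tolist(),round(-np.degrees(dy)/n,2)])
E
python3 plan.py 499.3 87.8 150 -1.005 16
```

```text
t 0.6 pos [ 221.646 -475.924  234.726] rot [-1.571  0.    -2.706] q [-1.281  0.342  1.524  0.     1.275 -0.146] w 92.0268434951237 F [ 0.346  0.352 -0.171]
err [277.654 563.724 -84.726] dyaw 1.700774719306919
[-0.0306, 0.0053, -0.0246, np.float64(-6.09)]
[-0.033, 0.0053, -0.0212, np.float64(-6.09)]
[-0.0351, 0.0053, -0.0176, np.float64(-6.09)]
[-0.0368, 0.0053, -0.0138, np.float64(-6.09)]
[-0.038, 0.0053, -0.0098, np.float64(-6.09)]
[-0.0389, 0.0053, -0.0057, np.float64(-6.09)]
[-0.0392, 0.0053, -0.0016, np.float64(-6.09)]
[-0.0392, 0.0053, 0.0026, np.float64(-6.09)]
[-0.0387, 0.0053, 0.0068, np.float64(-6.09)]
[-0.0378, 0.0053, 0.0108, np.float64(-6.09)]
[-0.0364, 0.0053, 0.0148, np.float64(-6.09)]
[-0.0346, 0.0053, 0.0186, np.float64(-6.09)]
[-0.0325, 0.0053, 0.0221, np.float64(-6.09)]
[-0.0299, 0.0053, 0.0254, np.float64(-6.09)]
[-0.0271, 0.0053, 0.0285, np.float64(-6.09)]
[-0.0239, 0.0053, 0.0312, np.float64(-6.09)]
```

>>> arm_command([
  [-0.031,0.005,-0.025,-6.1],
  [-0.033,0.005,-0.021,-6.1],
  [-0.035,0.005,-0.018,-6.1],
  [-0.037,0.005,-0.014,-6.1],
  [-0.038,0.005,-0.01,-6.1],
], claw=0)

```text
time: 1.1
tool_pos: [308.6, -297.4, 209.7]
tcp_rot: [-1.57, -0.0, -2.17]
contact_force: [0.9, -0.5, -0.5]
grip_width: 91.6
```

>>> arm_command([
  [-0.039,0.005,-0.006,-6.1],
  [-0.039,0.005,-0.002,-6.1],
  [-0.039,0.005,0.003,-6.1],
  [-0.039,0.005,0.007,-6.1],
  [-0.038,0.005,0.011,-6.1],
])

```text
time: 1.6
tool_pos: [395.5, -120.7, 184.8]
tcp_rot: [-1.57, -0.0, -1.637]
contact_force: [0.3, -0.0, 0.4]
grip_width: 91.7
```

>>> arm_command([
  [-0.036,0.005,0.015,-6.1],
  [-0.035,0.005,0.019,-6.1],
  [-0.032,0.005,0.022,-6.1],
  [-0.03,0.005,0.025,-6.1],
  [-0.027,0.005,0.028,-6.1],
])

```text
time: 2.1
tool_pos: [481.6, 55.2, 159.7]
tcp_rot: [-1.57, -0.0, -1.104]
contact_force: [0.9, 0.0, -0.5]
grip_width: 91.8
```

```bash
python3 plan.py 499.3 87.8 110 -1.005 3
```

```text
t 2.1 pos [481.573  55.165 159.666] rot [-1.57  -0.    -1.104] q [-0.044  0.347  1.744 -0.     1.05  -0.511] w 91.76642526628568 F [ 0.876  0.047 -0.522]
err [ 17.727  32.635 -49.666] dyaw 0.09926696465743912
[-0.0071, 0.0166, 0.0102, np.float64(-1.9)]
[-0.0067, 0.0166, 0.0104, np.float64(-1.9)]
[-0.0064, 0.0166, 0.0106, np.float64(-1.9)]
```

>>> arm_command([
  [-0.007,0.0165,0.01,-1.9],
  [-0.007,0.0165,0.0105,-1.9],
  [-0.006,0.0165,0.0105,-1.9],
  [0,0.024,0,0],
  [0,0.024,0,0],
])

```text
time: 2.6
tool_pos: [499.2, 86.3, 61.6]
tcp_rot: [-1.57, -0.001, -1.008]
contact_force: [-0.1, -0.4, -0.1]
grip_width: 91.7
```

```bash
python3 plan.py 499.3 87.8 38 -1.005 2
python3 - <<'E'
from h import *
p=cap("scene"); save(cv2.resize(p["img"][170:320,240:440],(800,600),interpolation=cv2.INTER_CUBIC),"pre.png")
E
```

```text
t 2.6 pos [499.179  86.295  61.583] rot [-1.57  -0.001 -1.008] q [ 0.02   0.52   1.791 -0.     0.829 -0.542] w 91.65813889510902 F [-0.129 -0.398 -0.051]
err [  0.121   1.505 -23.583] dyaw 0.003443625191348776
[-0.0006, 0.0118, 0.0005, np.float64(-0.1)]
[-0.0006, 0.0118, 0.0005, np.float64(-0.1)]
```

View pics/pre.png

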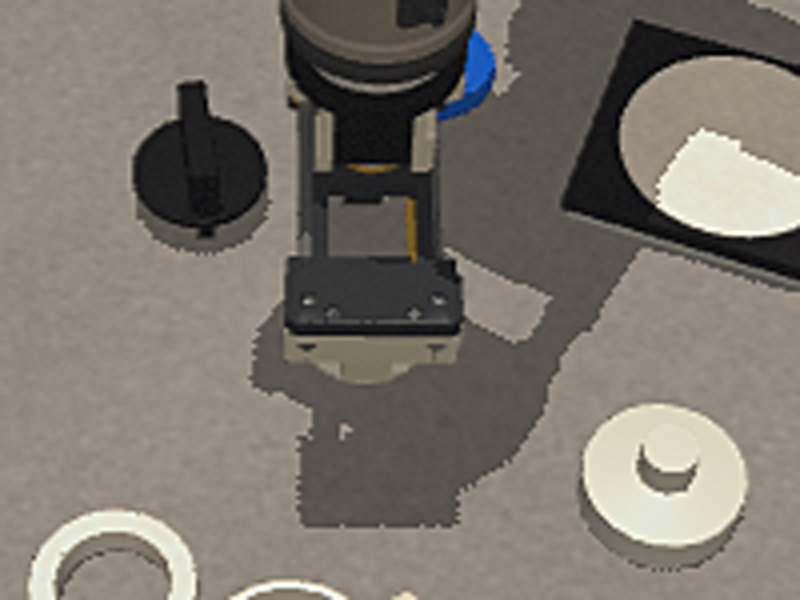

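The near finger hides the cap. Its flange shows centred under the finger at crop (370,370), so I descend and close.

>>> arm_command([
  [-0.001,0.012,0.0005,0],
  [-0.0005,0.0115,0.0005,0],
  [0,0,0,0],
])

```text
time: 2.95
tool_pos: [498.4, 87.7, 37.9]
tcp_rot: [-1.572, 0.001, -1.009]
contact_force: [0.0, 0.2, -0.3]
grip_width: 91.6
```

>>> arm_command([
  [0,0,0,0],
  [0,0,0,0],
  [0,0,0,0],
  [0,0,0,0],
  [0,0,0,0],
], claw=255)

```text
time: 3.45
tool_pos: [499.0, 87.6, 39.0]
tcp_rot: [-1.57, -0.0, -1.009]
contact_force: [0.1, 0.0, -0.2]
grip_width: 56.4
```

>>> arm_command([
  [0,0,0,0],
  [0,0,0,0],
  [0,0,0,0],
  [0,0,0,0],
  [0,0,0,0],
])

```text
time: 3.95
tool_pos: [498.8, 87.7, 38.7]
tcp_rot: [-1.571, -0.0, -1.009]
contact_force: [0.7, -0.2, 0.3]
grip_width: 16.5
```

>>> arm_command([
  [0,0,0,0],
  [0,0,0,0],
  [0,0,0,0],
  [0,0,0,0],
])

```text
time: 4.35
tool_pos: [498.8, 87.6, 38.6]
tcp_rot: [-1.571, -0.0, -1.009]
contact_force: [0.2, -0.4, -0.1]
grip_width: 13.7
```

>>> arm_command([
  [0,-0.01,0,0],
  [0,-0.025,0,0],
  [0,-0.025,0,0],
  [0,-0.025,0,0],
  [0,-0.01,0,0],
])

```text
time: 4.85
tool_pos: [499.9, 87.7, 136.5]
tcp_rot: [-1.567, -0.002, -1.009]
contact_force: [0.6, 0.4, -1.1]
grip_width: 13.7
```

```bash
python3 plan.py 597.2 -203.2 134 -0.092 9
```

```text
t 4.85 pos [499.939  87.698 136.492] rot [-1.567 -0.002 -1.009] q [ 0.023  0.412  1.716 -0.     1.01  -0.539] w 13.656425390230105 F [ 0.57   0.357 -1.117]
err [  97.261 -290.898   -2.492] dyaw 0.9172800041891122
[0.0331, 0.0003, -0.0081, np.float64(-5.84)]
[0.0321, 0.0003, -0.0114, np.float64(-5.84)]
[0.0308, 0.0003, -0.0146, np.float64(-5.84)]
[0.0292, 0.0003, -0.0177, np.float64(-5.84)]
[0.0272, 0.0003, -0.0205, np.float64(-5.84)]
[0.025, 0.0003, -0.0232, np.float64(-5.84)]
[0.0225, 0.0003, -0.0256, np.float64(-5.84)]
[0.0198, 0.0003, -0.0278, np.float64(-5.84)]
[0.0168, 0.0003, -0.0296, np.float64(-5.84)]
```

>>> arm_command([
  [0.033,0,-0.008,-5.8],
  [0.032,0,-0.0115,-5.8],
  [0.031,0,-0.0145,-5.8],
  [0.029,0,-0.0175,-5.8],
  [0.027,0,-0.0205,-5.8],
])

```text
time: 5.35
tool_pos: [552.4, -74.9, 133.4]
tcp_rot: [-1.571, 0.001, -0.499]
contact_force: [-0.1, 0.2, -1.7]
grip_width: 13.7
```

>>> arm_command([
  [0.025,0,-0.023,-5.9],
  [0.0225,0,-0.0255,-5.9],
  [0.02,0,-0.028,-5.9],
  [0.017,0,-0.0295,-5.9],
  [0,0,0,0],
])

```text
time: 5.85
tool_pos: [596.5, -207.1, 133.0]
tcp_rot: [-1.572, -0.001, -0.092]
contact_force: [0.7, -0.3, -1.4]
grip_width: 13.9
```

>>> arm_command([
  [0,0,0,0],
  [0,0,0,0],
])

```text
time: 6.05
tool_pos: [595.4, -201.9, 133.2]
tcp_rot: [-1.57, 0.001, -0.092]
contact_force: [0.1, 0.2, -0.8]
grip_width: 13.6
```

```bash
python3 plan.py 597.2 -203.2 100 -0.092 2
python3 - <<'E'
from h import *
p=cap("scene"); save(cv2.resize(p["img"][150:270,100:260],(800,600),interpolation=cv2.INTER_CUBIC),"hover.png")
t=cap("top"); save(t["img"],"hover_top.png")
E
```

```text
t 6.05 pos [ 595.446 -201.895  133.247] rot [-1.57   0.001 -0.092] q [-0.449  0.619  1.355  0.     1.169 -1.928] w 13.636618389543445 F [ 0.057  0.223 -0.818]
err [  1.754  -1.305 -33.247] dyaw -0.0004188445880632108
[0.0009, 0.0166, -0.0006, np.float64(0.01)]
[0.0009, 0.0166, -0.0006, np.float64(0.01)]
```

View pics/hover.png

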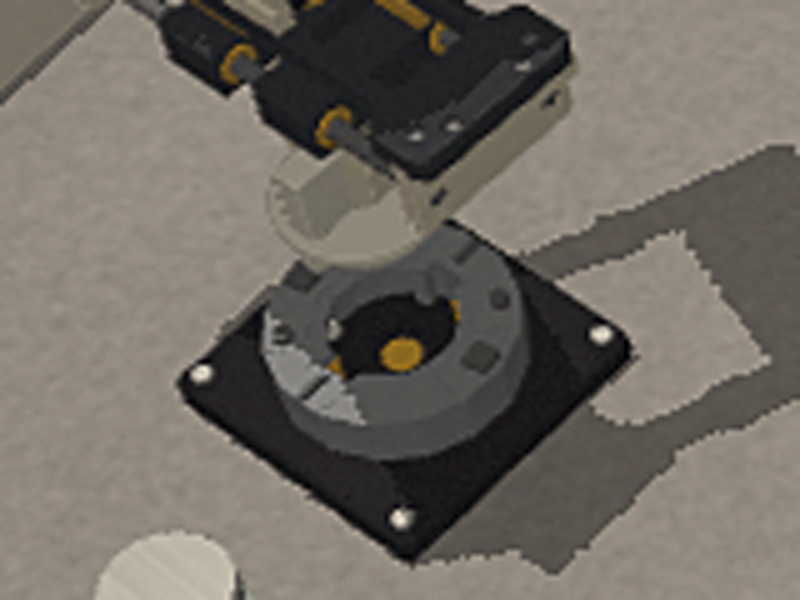

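>>> arm_command([
  [0.001,0.014,-0.0005,0],
  [0,0.014,-0.0005,0],
  [0,0.012,0,0],
  [0,0,0,0],
  [0,0,0,0],
])

```text
time: 6.65
tool_pos: [596.7, -203.9, 93.0]
tcp_rot: [-1.57, 0.001, -0.091]
contact_force: [0.2, 0.2, -0.4]
grip_width: 14.0
```

>>> arm_command([
  [0,0,0,0],
  [0,0,0,0],
  [0,0,0,0],
])

```text
time: 6.95
tool_pos: [597.2, -204.2, 94.3]
tcp_rot: [-1.571, -0.001, -0.091]
contact_force: [-0.2, 0.1, -0.9]
grip_width: 13.8
```

```bash
python3 plan.py 597.2 -203.2 88 -0.092 1
cat > ov.py <<'E'
from h import *
import sys
o=bot.get_obs();P=np.array(o["tool_pos"]);y=o["tcp_rot"][2]
tiles=[]
for n,(u,v) in(("scene",(175,200)),("top",(452,225))):
    p=cap(n);h=37.5
    u0,v0=int(u-33),int(v-37);S=6
    im=cv2.resize(p["img"][v0:v0+75,u0:u0+66],(396,450),interpolation=cv2.INTER_CUBIC); raw=im.copy()
    def W(l,c,yy): return np.c_[c[0]+np.cos(yy)*l[:,0]-np.sin(yy)*l[:,1],c[1]+np.sin(yy)*l[:,0]+np.cos(yy)*l[:,1],c[2]+l[:,2]]
    def dr(L,c,yy,col): 
        q=(proj(p,W(np.array(L,float),c,yy))-[u0,v0]+.5)*S-.5
        cv2.polylines(im,[np.int32(np.round(q*8))],True,col,1,cv2.LINE_AA,3)
    a=np.linspace(0,2*np.pi,60)
    C=[P[0],P[1],P[2]-38.6]
    dr([[34*np.cos(k),34*np.sin(k),26] for k in a],C,y,(255,0,0))
    dr([[30,7,58],[30,-7,58],[-30,-7,58],[-30,7,58]],C,y,(255,0,255))
    dr([[30,7,26],[30,-7,26],[-30,-7,26],[-30,7,26]],C,y,(255,160,0))
    Sk=[597.15,-203.2,0]
    dr([[50*np.cos(k),50*np.sin(k),40] for k in a],Sk,-.092,(0,255,0))
    dr([[26*np.cos(k),26*np.sin(k),40] for k in a],Sk,-.092,(0,255,0))
    tiles.append(im)
save(np.hstack(tiles),sys.argv[1])
E
python3 ov.py ov1.png
```

```text
t 6.95 pos [ 597.15  -204.164   94.281] rot [-1.571 -0.001 -0.091] q [-0.451  0.663  1.391 -0.     1.087 -1.93 ] w 13.81024231263324 F [-0.173  0.143 -0.884]
err [ 0.05   0.964 -6.281] dyaw -0.0006163630128947217
[-0.0, 0.0063, 0.001, np.float64(0.04)]
```

View pics/ov1.png

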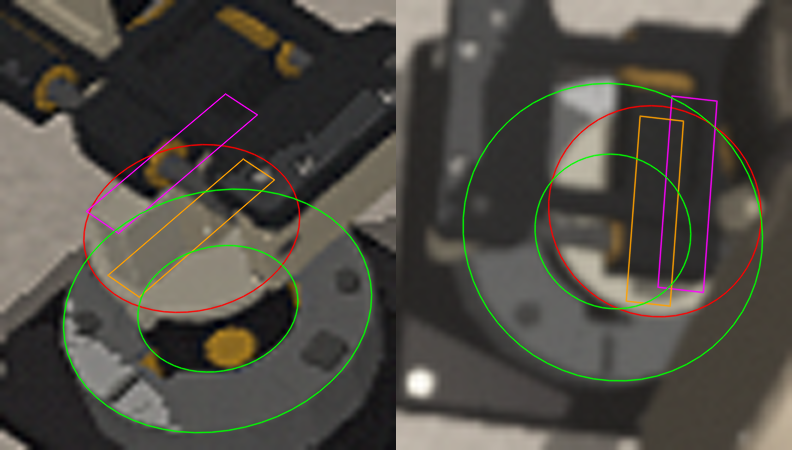

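The overlay fits in both views: the flange and turret outlines match to about a third of a pixel. I lower in small steps and watch the force.

>>> arm_command([
  [0,0.01,0.001,0],
  [0,0.01,0,0],
  [0,0,0,0],
  [0,0,0,0],
])

```text
time: 7.45
tool_pos: [596.6, -202.8, 72.9]
tcp_rot: [-1.57, 0.001, -0.091]
contact_force: [0.7, -1.0, -1.0]
grip_width: 13.7
```

>>> arm_command([
  [0,0.003,0,0],
  [0,0.003,0,0],
  [0,0,0,0],
  [0,0,0,0],
])

```text
time: 7.85
tool_pos: [597.0, -203.0, 67.7]
tcp_rot: [-1.571, -0.0, -0.091]
contact_force: [-0.1, 0.3, -1.3]
grip_width: 14.1
```

>>> arm_command([
  [0,0.003,0,0],
  [0,0.003,0,0],
  [0,0,0,0],
  [0,0,0,0],
])

```text
time: 8.25
tool_pos: [596.9, -203.0, 61.6]
tcp_rot: [-1.571, 0.0, -0.091]
contact_force: [0.0, 0.6, 0.1]
grip_width: 13.9
```

>>> arm_command([
  [0,0.002,0,0],
  [0,0.001,0,0],
  [0,0,0,0],
  [0,0,0,0],
])

```text
time: 8.65
tool_pos: [597.0, -203.0, 58.7]
tcp_rot: [-1.571, -0.0, -0.091]
contact_force: [0.7, -0.8, -1.6]
grip_width: 14.1
```

>>> arm_command([
  [0,0.001,0,0],
  [0,0,0,0],
  [0,0,0,0],
])

```text
time: 8.95
tool_pos: [597.1, -203.0, 58.6]
tcp_rot: [-1.571, -0.001, -0.091]
contact_force: [-1.7, 0.1, 5.6]
grip_width: 13.8
```

>>> arm_command([
  [0,0.001,0,0],
  [0,0,0,0],
  [0,0,0,0],
])

```text
time: 9.25
tool_pos: [597.1, -203.1, 58.6]
tcp_rot: [-1.571, -0.001, -0.091]
contact_force: [-4.3, 1.7, 11.0]
grip_width: 13.9
```

It is flush: z stopped at 58.6 and the force rose to 11 N. I relax slightly and twist clockwise in steps.

>>> arm_command([
  [0,-0.001,0,0],
  [0,0,0,4],
  [0,0,0,5],
  [0,0,0,5],
  [0,0,0,0],
])

```text
time: 9.75
tool_pos: [597.4, -203.6, 58.6]
tcp_rot: [-1.571, -0.002, -0.338]
contact_force: [-1.2, -0.5, 5.2]
grip_width: 13.9
```

>>> arm_command([
  [0,0,0,5],
  [0,0,0,5],
  [0,0,0,5],
  [0,0,0,0],
  [0,0,0,0],
])

```text
time: 10.25
tool_pos: [597.4, -203.6, 58.6]
tcp_rot: [-1.571, -0.002, -0.598]
contact_force: [-1.1, -0.8, 5.7]
grip_width: 13.9
```

```bash
python3 -c "
from plant import bot
o=bot.get_obs();print(o['tcp_rot'],o['moment'],o['contact_force'],o['tool_pos'])"
```

```text
[-1.57103066 -0.00180922 -0.59768354] [ 0.02510828  0.17494552 -0.02168042] [-1.05775163 -0.76355282  5.68080898] [ 597.40771129 -203.57936513   58.63283787]
```

>>> arm_command([
  [0,0,0,4],
  [0,0,0,4],
  [0,0,0,3.2],
  [0,0,0,0],
  [0,0,0,0],
])

```text
time: 10.75
tool_pos: [597.4, -203.6, 58.6]
tcp_rot: [-1.571, -0.002, -0.793]
contact_force: [-0.7, -0.9, 5.3]
grip_width: 13.4
```

```bash
python3 -c "
from plant import bot
o=bot.get_obs();print(o['tcp_rot'],o['moment'],o['contact_force'],o['tool_pos'],o['grip_width'])"; python3 ov.py ov2.png
```

```text
[-1.57065849 -0.0018176  -0.79305877] [-0.03797078  0.10615796 -0.02261286] [-0.74443278 -0.92740285  5.32075709] [ 597.41375938 -203.56684488   58.62303198] 13.424855659150545
```

View pics/ov2.png

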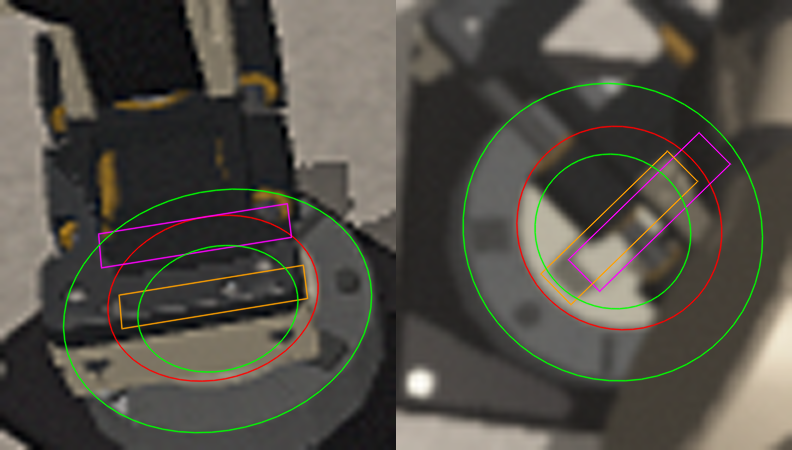

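The picture shows the cap flush, with the overlay's flange on its outline and the bar end near (575,275) pointing at the stud at (528,314). One closer look at the bar angle.

Run:
```python
from h import *
p=cap("top"); a=p["img"][215:260,410:460]
save(cv2.resize(a,(800,600*6//5*1) if 0 else (660,594),interpolation=cv2.INTER_CUBIC),"end.png")
```

```text
(no output)
```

View pics/end.png

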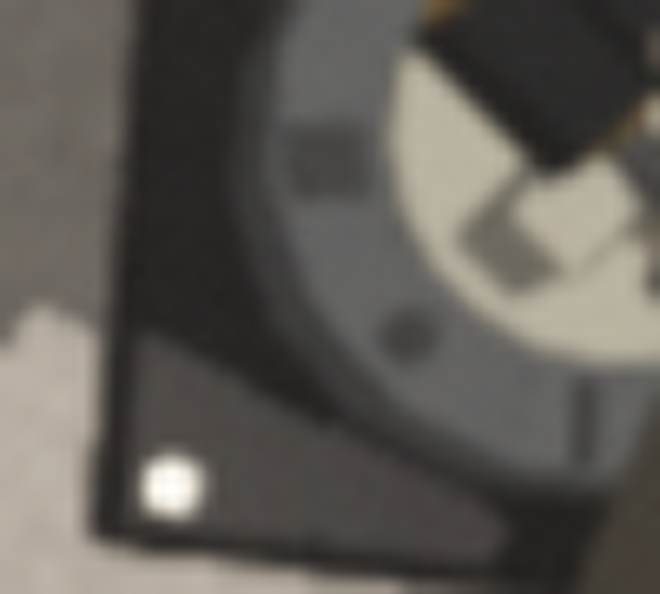

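The bar's end face (460,238)–(518,293) gives a bar direction of about 43.5°, against the tool's 45.4°, and it points at the stud at (410,333). Grip and flush are held, so I hand in.

```bash
python3 -c "
from plant import bot,job
o=bot.get_obs();print(o['time'],o['tcp_rot'],o['tool_pos'],o['grip_width'],o['contact_force'])
print(job.close_job())"
```

```text
10.9 [-1.57063993 -0.00178067 -0.79300437] [ 597.41290974 -203.55489778   58.6074616 ] 13.906615451911945 [-1.19864119 -1.40487323  5.75881213]
the job is handed in; nothing more can be done
None
```

I put the white bar-grip cap into the socket, seated it flush, and twisted it clockwise to the round studs. It was still gripped and held there when I handed in at 10.9 s. The hand-in gives no verdict.

- **Seating:** the tool stopped at z 58.6 mm, the height worked out for a flush flange. The force rose to 11 N there, and I eased it to about 5.5 N before twisting.
- **Position:** the tool axis was within about 0.5 mm of the measured socket axis.
- **Twist:** the tool turned 0.70 rad, to yaw −0.793 against a target of −0.792. The lock was never approached.
- **Bar angle:** the last picture gave about 43.5° for the bar and 45.4° for the tool. That roughly 2° difference is within the 8.6° allowed.
- **Grip:** the fingers were closed on the bar at 13.9 mm.
- **Measurement spread:** the two cameras disagreed by about 1.3 mm on the socket position, so I used the combined fit.
- **Not checked:** I planned the moves to stay clear of the other things on the desk, but did not measure them again afterwards. No unexpected contact force showed.

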